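Slide the basket tray across the drain gap to its buffer

TASK

Slide the steel tray with the clamped sieve basket from the loading plinth straight across the drain gap onto the dock, holding its tail down or letting it go as needed so that neither its nose nor its tail sags into the gap, and without lifting or carrying it. Once it is fully on the dock, keep pushing gently until the red spring buffer has clearly given way a few millimetres under it and hold it there for a moment, without bottoming the buffer out, then ease off slowly and leave the tray resting against the buffer. Do not push or press hard, and leave the cup, lid, dosing ring and tamper stand alone.

Things in the scene. Friction and masses are not known exactly. Their poses are not given: they have to be found in the camera images.
- tray_push (a point): Push point of the loose steel tray (plate 8 mm thick, 110 mm wide). x to its nose, y left, z up. Lies on the plate's top face, 8 mm above its underside, mid-width, at the foot of the dark wooden push wall, which starts here: 8 mm thick in x, 100 mm wide, 22 mm high. Behind it (-x) lies the bare tail ledge, 30 mm long. The flat underside ends 122 mm ahead; a bevel rises to the nose tip 132 mm ahead.
- tray_basket (a point): Centre of the tray's load: stainless sieve basket, 66 mm wide, 24 mm high, fixed 72 mm ahead of the push point a red spring clamp on its left rim; a heavy dark steel bar, 26 mm high, crosses the plate before the nose; this point lies half-way up, 12 mm above the plate. Tray and load: 0.7 to 1.0 kg, centre of mass about 75 mm ahead of the push point. Sliding friction on the stone: about 3 to 7 N.
- tray_tail (a point): Mid-width on the tail edge, top face of the ledge, 30 mm behind the push point. Left alone, the nose drops before it reaches the dock: 4 to 9 N straight down on the ledge keeps it level (12 N always does). But once the ledge itself is over the gap, more than about 1.5 N down on it tips the tail in.
- plinth: Fixed loading plinth of pale stone, 190 x 170 mm, 40 mm high, that the tray starts on. Origin: centre of its underside, at table height. Its x axis is the push direction; its gap edge is at x = +95 mm. Wooden kerbs, 12 mm high, 120 mm apart, guide the tray.
- dock: Fixed dock of the same stone, 270 x 170 mm, 40 mm high (level with the plinth), beyond a 80 to 88 mm gap. Origin: centre of its underside. x axis: the same push direction; its gap edge is at x = -135 mm. Kerbs as on the plinth, flared at the mouth; a stop block near the other end.
- stop: Aluminium stop block on the dock, 34 x 90 x 36 mm. Origin: centre of its underside; axes as the dock. In front (-x) a spindle holds a red buffer plate, 60 mm wide, its face 38 to 70 mm from this origin, set anew each time and not measured: find it by feel with the tray's nose. Spring: 2 N per mm, 7.5 mm travel (15 N), damped, then hard. 5 N or more is a clear give.
- cup: White ceramic cup, 76 mm wide, 70 mm high, standing on the table. Origin: centre of its underside.
- lid: Black hard silicone lid, 76 mm wide, 20 mm high with its knob, on the table. Origin: centre of its underside.
- dosing_ring: Chrome dosing ring, 62 mm wide, 24 mm high, on the table. Origin: centre of its underside.
- tamper_stand: Wooden tamper stand, 90 x 90 mm, with a tamper, 82 mm high in all, on the table. Origin: centre of its underside.
There are look-alikes about, which are no part of the job. What is meant by the part that bears tray_push is not pink, and is the smaller of those in its own colour.

How it is judged:
On the way, in this order (a step that is already met when the one before it is completed fails the run):
1. the nose has crossed the gap and lies level on the dock (x of tray_push in the frame of dock above -0.247 m and angle between tray_push's own z axis and vertical below 0.03 rad), for 0.1 s.
2. the whole tray is on the dock, its tail clear of the gap (x of tray_push in the frame of dock above -0.1 m and angle between tray_push's own z axis and vertical below 0.03 rad), for 0.1 s.
3. the tray presses the buffer in with at least 4 N for 0.2 s (contact force between tray and stop above 4 N), for 0.2 s.
At the end, for the whole second after the job is handed in: The tray lies flat (within 0.03 rad) and still on the dock with its tail at least 5 mm past the gap edge, its nose still bearing on the buffer (over 0.2 N), and is released (all of step 2 and contact force between tray and stop above 0.2 N and linear speed of tray below 0.01 m/s and contact force between the fingers and tray below 0.1 N); the robot touches nothing.
It fails at once if the tray sags or tips by more than 0.04 rad (about 4 mm at the nose) (angle between tray_push's own z axis and vertical above 0.04 rad).
It fails at once if the tray is lifted more than 10 mm off the surface (z of tray_push in the frame of plinth above 0.058 m).
It fails at once if the buffer is bottomed out (more than 19 N on the stop) (contact force between tray and stop above 19 N).
It fails at once if the fingers press or push the tray with more than 40 N (contact force between the fingers and tray above 40 N).
It fails at once if the cup, lid, dosing ring or tamper stand is moved more than 15 mm (distance of any of cup, lid, dosing_ring, tamper_stand from where it was at the start of the episode above 0.015 m).
It also fails if it takes over 72 s, if anything falls off the work surface, if the arm or the gripper's body presses on something with over 40 N, if the wrist force passes 120 N, or if a joint passes its speed limit or range.

ROBOT

A 7-joint arm with a two-finger parallel gripper is mounted at the origin on the work surface. World frame = base frame: x ahead of the robot, y to its left, z up, the work surface at z = 0. Lengths are in m, angles in rad, forces in N, time in s.
With the tool pointing down it reaches from about 0.4 to 0.85 m from the base axis. Payload 4.5 kg.
Tool frame: the origin (TCP) lies on the centre line of the jaws, within the pads' length; the fingertips stand 14 mm ahead of it and the grasp point (between the pads) lies 5 mm behind it (r.tcp_to_tips is the z of the fingertips in the tool frame, in m); z points along the fingers, y is the direction in which the jaws open and shut (so a half turn about z gives the same grasp; the last joint's range is limited). The gripper opens to 88 mm and grips with 3 to 60 N. Pads are 18 mm wide; open, the fingers measure 123 mm over their backs; the gripper's body (75 mm by 187 mm) begins 45 mm behind the grasp point.
Start: joints at [1.28, 0.689, -0.195, 1.565, 0.157, 0.902, -0.215], TCP at [0.199, -0.592, 0.253] pointing down, gripper open.
Joint ranges: [-3.01, 3.01], [-0.46, 2.08], [-1.47, 1.51], [0.13, 2.56], [-1, 4.14], [0.04, 2.09], [-2.66, 2.66]. Speed limits (rad/s): [2.57, 2.57, 3.14, 3.14, 3.14, 3.14, 3.14].

INTERFACE

Orientations are given as a unit quaternion [x, y, z, w].
In Python, from plant import r, viewer gives the robot as it stands.
- The arm moves only by the shell command python3 -m inch 'ROWS' [FORCE]. ROWS is JSON, a list of rows, each a list of 3 entries, a list of its own where there are three numbers: the closure, from 0 (fully open) to 1 (shut), then the shift along the tool's x, y, z in cm, then the turn about the tool's z in degrees. In form: [[fingers, [x, y, z], yaw], ...]. A call has 1 to 20 rows; each row is the pose to reach, as a shift and turn from the pose commanded when the call began, along the tool's axes at that moment; what a row does not reach only later rows make up. A row lasts 1/10 s, in which the tool goes at most 50 mm and 8.59 degrees, less where a joint would pass 70% of its speed; a pose out of reach is approached as far as the arm can. A call with a gripper value outside its range is refused whole. The fingers move at their own pace and stop on an object; FORCE is the grip in N (left out, the last holds). Time passes only in rows, so rows that repeat a pose let the fingers close. It gives the time, the measured TCP pose, the force and the opening at its end, in the units of the state.
- r.get_state(): the state, without advancing time (a new reading comes with each control period).
- viewer.snapshot(name): name is "side" or "top"; returns the picture (384x512x3 uint8, red, green, blue); there is no depth.
- viewer.camera_params(name): a dict with "intrinsics" (3x3 intrinsics, pixels), "world_to_cam" (4x4, takes a point from world to camera coordinates). Camera axes: x right, y up, looking along -z (the intrinsics and any distortion apply to the point x, -y, -z); pixel columns grow to the right and rows downward; lengths in m; the calibration is good to about 2 mm. A picture is of the moment at which its call begins. camera_params takes no time and is no camera call.
- r.finish_job(): hands the job in, once; it reports no verdict.
Trained networks look in the newest picture that a camera, given by its name, has taken for a name from the list of things; names that differ only in an ending like _2 or _b are one class to them, and where a whole thing is asked for, a point or a joint stands for the part that bears it (a point fixed in the world has none). Each returns a list of dicts, best first, with "p" (0 to 1); they miss things now and then, are a little off and sometimes report something else, mostly with a low value. They report only what shows in the picture. A call takes as long as a camera call. They do not tell look-alikes from the thing itself.
- viewer.outline_of(camera, name): "pixels" (384x512 bool, what is visible of it) and "bbox" ([left, top, width, height] in pixels, round what is visible of it).
The state is a dict: "clock": time; "q": joint angles; "qd": joint speeds; "joint_torque": joint torques, N m; "tool_pos": TCP position; "eef_rot": TCP orientation; "contact_force": force on the tool from outside, world axes, zero at the start; "moment": the same for the moment, N m; "opening": opening from 0.0 (shut) to 1.0 (fully open).
Only numpy, scipy, OpenCV 4.12 (cv2) and the standard library are available. Lean on these libraries where they do the work, as an engineer would, in place of code of your own. Each camera call takes 0.05 s, during which the arm holds its last target.

## Working session

There is one attempt and no reset: what is moved stays moved. The work goes in short steps, Python scripts to look and compute and a shell command to move; the robot and the scene stay as the last step left them, time stands still between calls to the robot, and variables do not carry over. Pictures are saved under pics/ and viewed, and the job is handed in when it is done.

```bash
ls; mkdir -p pics
python3 - <<'E'
from plant import r, viewer
import cv2, numpy as np
s=r.get_state(); print({k:np.round(v,3).tolist() if not isinstance(v,dict) else v for k,v in s.items()}); print(r.tcp_to_tips)
for n in("side","top"):
    im=viewer.snapshot(n); cv2.imwrite(f"pics/{n}0.png",im[:,:,::-1]); p=viewer.camera_params(n); print(n,p)
E
```

```text
pics
{'clock': 0.0, 'q': [1.28, 0.69, -0.195, 1.566, 0.157, 0.903, -0.215], 'qd': [0.001, 0.001, -0.001, -0.0, 0.0, 0.0, -0.0], 'joint_torque': [0.0, -52.757, -1.267, -15.343, -0.053, 0.007, 0.0], 'tool_pos': [0.199, -0.592, 0.252], 'eef_rot': [0.987, 0.162, -0.0, -0.001], 'contact_force': [0.186, -0.468, 1.031], 'moment': [-0.02, 0.03, 0.025], 'opening': 0.999}
0.014
side {'intrinsics': array([[470.29566302,   0.        , 254.68079408],
       [  0.        , 470.29566302, 188.43660389],
       [  0.        ,   0.        ,   1.        ]]), 'world_to_cam': array([[-0.85706845, -0.51518913,  0.00371832,  0.40627746],
       [ 0.26466583, -0.43408295,  0.86111787, -0.24935521],
       [-0.44202451,  0.73902108,  0.50839176, -0.95332243],
       [ 0.        ,  0.        ,  0.        ,  1.        ]])}
top {'intrinsics': array([[424.39962411,   0.        , 256.33869875],
       [  0.        , 424.39962411, 188.11581205],
       [  0.        ,   0.        ,   1.        ]]), 'world_to_cam': array([[-0.00687847, -0.99984982, -0.01590688, -0.05257061],
       [ 0.98482174, -0.00953227,  0.17330689, -0.52500211],
       [-0.17343249, -0.01447335,  0.9847394 , -1.3198127 ],
       [ 0.        ,  0.        ,  0.        ,  1.        ]])}
```

View pics/side0.png

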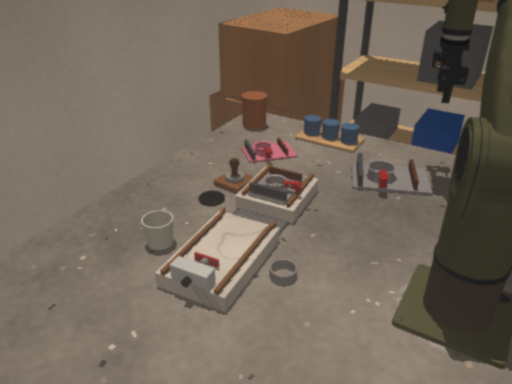

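View pics/top0.png

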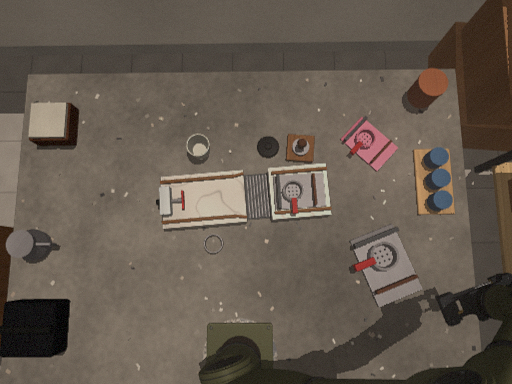

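The side view shows the tray on the plinth (275,190) and the dock below left (220,255). In the top view the plinth is at (300,192), the dock at (203,200) and the stop at (165,202). The pink tray and a larger grey one are look-alikes. The push direction is about world +y.

```bash
cat > h.py <<'E'
from plant import r, viewer
import cv2, numpy as np
from scipy.optimize import minimize
def ray(n,uv):
    p=viewer.camera_params(n);K=p["intrinsics"];T=p["world_to_cam"]
    u,v=uv;d=np.array([(u-K[0,2])/K[0,0],-(v-K[1,2])/K[1,1],-1.])
    R=T[:3,:3];return -R.T@T[:3,3],R.T@d
def at(n,uv,z):
    c,d=ray(n,uv);return c+d*(z-c[2])/d[2]
def proj(n,P):
    p=viewer.camera_params(n);K=p["intrinsics"];T=p["world_to_cam"]
    c=np.atleast_2d(P)@T[:3,:3].T+T[:3,3]
    return np.c_[K[0,2]+K[0,0]*c[:,0]/-c[:,2],K[1,2]+K[1,1]*c[:,1]/c[:,2]]
E
python3 - <<'E'
from h import *
ims={n:viewer.snapshot(n) for n in("top","side")}
for n in ims:
    for nm in("plinth","dock","stop","tray_push"):
        for o in viewer.outline_of(n,nm)[:3]:
            m=o["pixels"].astype(np.uint8);ys,xs=np.nonzero(m)
            rc=cv2.minAreaRect(np.c_[xs,ys].astype(np.float32))
            print(n,nm,round(o["p"],2),o["bbox"],len(xs),np.round(cv2.boxPoints(rc)).tolist())
            np.save(f"pics/{n}_{nm}_{round(o['p']*100)}.npy",m)
im=ims["top"][150:250,150:345,::-1];cv2.imwrite("pics/topc.png",cv2.resize(im,None,fx=4,fy=4,interpolation=cv2.INTER_CUBIC))
im=ims["side"][150:310,150:330,::-1];cv2.imwrite("pics/sidec.png",cv2.resize(im,None,fx=3.7,fy=3.7,interpolation=cv2.INTER_CUBIC))
E
```

```text
top plinth 0.88 [245.7, 163.6, 86.3, 58.0] 2413 [[243.0, 170.0], [326.0, 163.0], [331.0, 216.0], [247.0, 223.0]]
top dock 0.59 [153.9, 169.3, 93.3, 61.2] 4590 [[154.0, 177.0], [243.0, 169.0], [248.0, 223.0], [158.0, 231.0]]
top dock 0.58 [244.0, 162.5, 89.5, 61.2] 2529 [[243.0, 170.0], [327.0, 163.0], [332.0, 216.0], [247.0, 223.0]]
top stop 0.68 [155.9, 187.7, 27.2, 26.9] 488 [[156.0, 187.0], [184.0, 187.0], [184.0, 216.0], [156.0, 216.0]]
top stop 0.34 [274.1, 173.9, 52.1, 41.0] 1732 [[272.0, 176.0], [323.0, 172.0], [326.0, 211.0], [275.0, 215.0]]
top tray_push 0.96 [274.9, 171.7, 51.3, 41.6] 1657 [[273.0, 176.0], [323.0, 172.0], [325.0, 210.0], [275.0, 213.0]]
top tray_push 0.88 [337.9, 115.4, 57.8, 54.9] 1639 [[337.0, 141.0], [363.0, 114.0], [399.0, 148.0], [373.0, 175.0]]
top tray_push 0.84 [350.3, 227.8, 71.3, 76.7] 3483 [[343.0, 244.0], [393.0, 222.0], [423.0, 288.0], [373.0, 310.0]]
side plinth 0.94 [231.0, 163.9, 87.4, 74.2] 2370 [[228.0, 212.0], [253.0, 149.0], [322.0, 177.0], [297.0, 240.0]]
side dock 0.89 [156.0, 209.8, 124.9, 101.3] 7163 [[150.0, 278.0], [240.0, 188.0], [292.0, 242.0], [203.0, 331.0]]
side dock 0.35 [196.1, 187.8, 28.3, 16.8] 316 [[199.0, 191.0], [223.0, 191.0], [223.0, 205.0], [199.0, 205.0]]
side stop 0.57 [168.0, 251.2, 51.1, 37.1] 1284 [[166.0, 281.0], [175.0, 246.0], [220.0, 258.0], [211.0, 293.0]]
side tray_push 0.96 [242.1, 140.6, 58.0, 22.5] 956 [[242.0, 139.0], [296.0, 139.0], [296.0, 162.0], [242.0, 162.0]]
side tray_push 0.69 [352.0, 156.4, 78.4, 38.4] 2173 [[350.0, 187.0], [354.0, 153.0], [435.0, 163.0], [431.0, 197.0]]
side tray_push 0.61 [247.6, 166.3, 58.1, 35.8] 1330 [[246.0, 194.0], [255.0, 161.0], [306.0, 175.0], [297.0, 208.0]]
```

View pics/topc.png

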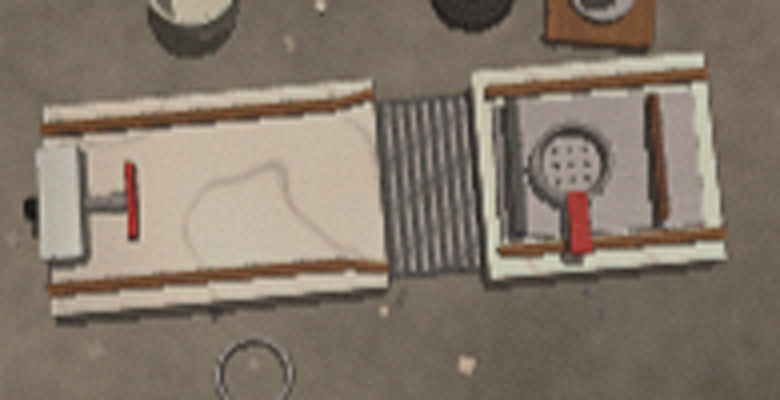

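View pics/sidec.png

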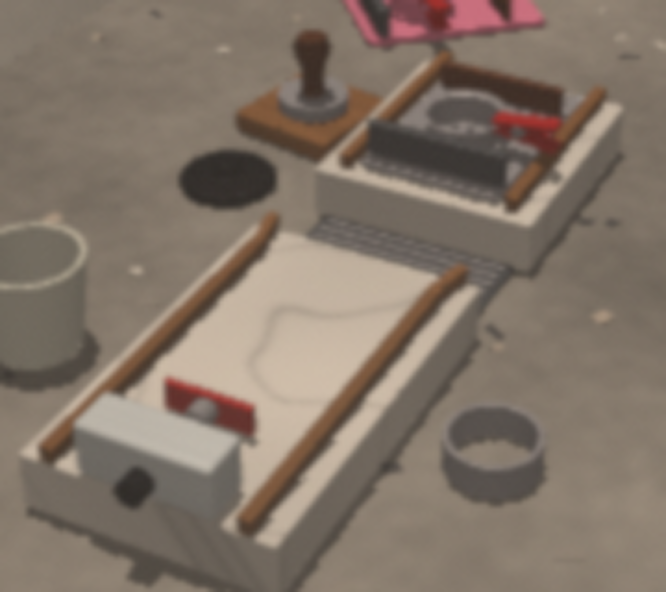

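```bash
cat >> h.py <<'E'
def c2(p): return ((p[0]+.5)/4-.5+150,(p[1]+.5)/4-.5+150)
E
python3 - <<'E'
from h import *
from scipy.optimize import least_squares
W=lambda L,z:np.array([at("top",c2(p),z) for p in L])[:,:2]
pl=W([(473,73),(705,53),(727,258),(490,280)],.04)
dk=W([(372,80),(388,287),(55,318),(45,107)],.04)
print(pl,dk)
# fit x-axis dir angle a; left (+y) in image: push=left, its left = down in image
def cor(c,a,L,w,sg):
    R=np.array([[np.cos(a),-np.sin(a)],[np.sin(a),np.cos(a)]]);return c+np.array(sg)*[L/2,w/2]@R.T
ps=[(1,-1),(-1,-1),(-1,1),(1,1)]
ds=[(-1,-1),(-1,1),(1,1),(1,-1)]
def f(x):
    a=x[0];return np.r_[(cor(x[1:3],a,.19,.17,ps)-pl).ravel(),(cor(x[3:5],a,.27,.17,ds)-dk).ravel()]
s=least_squares(f,[1.6,*pl.mean(0),*dk.mean(0)]);print(s.x,np.round(f(s.x)*1000,1))
a=s.x[0];R=np.array([[np.cos(a),-np.sin(a)],[np.sin(a),np.cos(a)]]);
print("d in plinth",R.T@(s.x[3:5]-s.x[1:3]), "a deg",np.degrees(a))
toP=lambda L,z:(W(L,z)-s.x[1:3])@R
print("wall top: ",toP([(646,95),(657,222),(659,95),(668,222)],.07))
print("plate right edge",toP([(697,93),(706,222)],.048))
print("bar top",toP([(510,97),(527,235)],.074))
print("basket rim",toP([(568,163)],.072))
toD=lambda L,z:(W(L,z)-s.x[3:5])@R
print("stop top",toD([(37,147),(82,147),(88,257),(42,262)],.076))
print("buffer",toD([(137,163),(139,237),(126,163)],.055))
np.save("pose.npy",s.x)
# vertical check with side view
for n in("side",):
    im=viewer.snapshot("side")[:,:,::-1].copy()
    for c,L,sg in((s.x[1:3],.19,ps),(s.x[3:5],.27,ds)):
        P=np.c_[cor(c,a,L,.17,sg),np.full(4,.04)]
        cv2.polylines(im,[np.round(proj(n,P)).astype(int)],True,(0,255,0),1)
    cv2.imwrite("pics/chk.png",cv2.resize(im[150:310,150:330],None,fx=3.7,fy=3.7))
E
```

```text
[[ 0.59205061 -0.09485263]
 [ 0.60674018 -0.28378385]
 [ 0.43904346 -0.29536433]
 [ 0.42307963 -0.10643268]] [[ 0.58707603 -0.01258825]
 [ 0.41817864 -0.02512899]
 [ 0.39567406  0.24037485]
 [ 0.56734752  0.25390461]]
[ 1.64807458  0.51522847 -0.19510837  0.49206906  0.11414055] [ 0.6  1.   0.6  0.5 -1.2 -1.   0.1 -0.5  0.2 -1.3 -0.4 -1.9  1.2  1.8
 -1.   1.4]
d in plinth [ 0.31011392 -0.00078415] a deg 94.42771800610242
wall top:  [[-0.04003248 -0.04782054]
 [-0.03779825  0.05386993]
 [-0.05027678 -0.04692155]
 [-0.04635293  0.05461008]]
plate right edge [[-0.08398861 -0.05029751]
 [-0.07941792  0.05449096]]
bar top [[ 0.06764817 -0.05479603]
 [ 0.06461918  0.05581023]]
basket rim [[0.02703618 0.0015687 ]]
stop top [[ 0.13308813 -0.04606744]
 [ 0.09757735 -0.04296931]
 [ 0.0971588   0.04459143]
 [ 0.13322113  0.04541622]]
buffer [[ 0.05858066 -0.03031113]
 [ 0.06024147  0.02935967]
 [ 0.06737314 -0.03107686]]
```

View pics/chk.png

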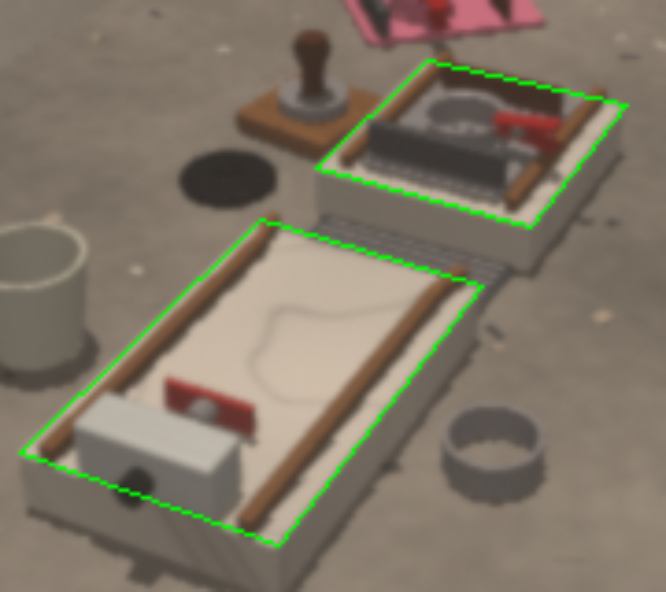

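The outlines match the side view. Next I work out the shift to hover over the ledge.

```bash
cat >> h.py <<'E'
from scipy.spatial.transform import Rotation as Ro
X=np.load("pose.npy"); A=X[0]; R2=np.array([[np.cos(A),-np.sin(A)],[np.sin(A),np.cos(A)]])
def st():
    s=r.get_state();p=np.array(s["tool_pos"]);l=(p[:2]-X[1:3])@R2
    f=np.array(s["contact_force"]);fl=f[:2]@R2
    Rm=Ro.from_quat(s["eef_rot"]).as_matrix()
    print("t",round(s["clock"],2),"plinth xy mm",np.round(l*1000,1),"tipz",round((p[2]-.014)*1000,1),"F push/lat/z",np.round([*fl,f[2]],2),"yawerr deg",round(np.degrees(np.arctan2(Rm[1,0],Rm[0,0])-A),2),"tilt",np.round(Rm[:2,2]*57,2),"open",round(s["opening"],2))
    return s,p,Rm
def goto(lx,ly,tipz):
    s,p,Rm=st();t=np.r_[X[1:3]+R2@[lx,ly],tipz+.014]
    print("shift cm",np.round(Rm.T@(t-p)*100,2))
E
python3 -c "
from h import *
goto(-.064,.001,.09)"
```

```text
t 0.65 plinth xy mm [-371.7  345.5] tipz 238.8 F push/lat/z [-0.24 -0.02 -0.06] yawerr deg -75.82 tilt [ 0.   -0.01] open 1.01
shift cm [ 40.94 -21.39  14.88]
```

```bash
python3 -m inch '[[1,[4,-2,1],-8],[1,[8,-4,2],-16],[1,[12,-6,3],-24],[1,[16,-8.5,4],-32],[1,[20,-10.5,5],-40],[1,[24,-12.5,6],-48],[1,[28,-14.6,6],-56],[1,[32,-16.7,6],-64],[1,[36,-18.8,6],-72],[1,[40,-21,7],-75.8],[1,[40.9,-21.4,9],-75.8],[1,[40.9,-21.4,12],-75.8],[1,[40.9,-21.4,14.5],-75.8],[1,[40.9,-21.4,14.9],-75.8],[1,[40.9,-21.4,14.9],-75.8]]'
python3 - <<'E'
from h import *
goto(-.064,.001,.055)
for n in("side","top"):
    im=viewer.snapshot(n)[:,:,::-1]
    y,x=((130,200) if n=="side" else (140,220))
    cv2.imwrite(f"pics/{n}1.png",cv2.resize(im[y:y+100,x:x+130],None,fx=5,fy=5,interpolation=cv2.INTER_CUBIC))
E
```

```text
clock: 2.15
tool_pos: [0.5186, -0.259, 0.1035]
eef_rot: [0.679, 0.734, -0.0, -0.0]
contact_force: [-1.6, -0.3, -0.1]
opening: 0.005
t 2.15 plinth xy mm [-63.9   1.5] tipz 89.5 F push/lat/z [-0.19  1.67 -0.06] yawerr deg -0.02 tilt [-0.05  0.01] open 0.0
shift cm [-0.01  0.06  3.45]
```

View pics/side1.png

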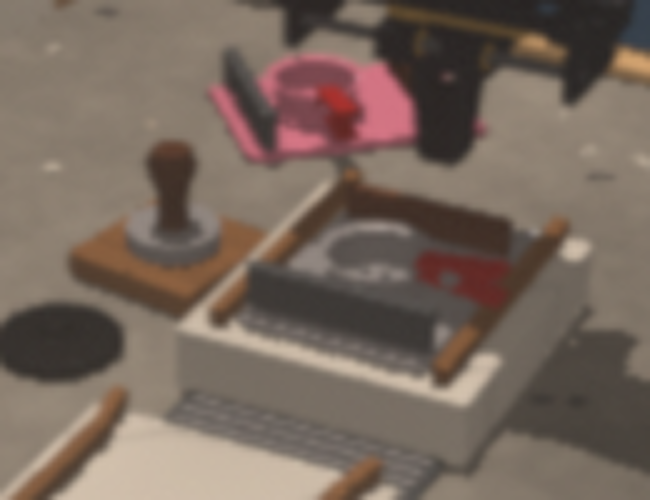

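The closed fingertips hang above and behind the wooden wall (440,150 in the crop), on the right of the line of sight as expected.

```bash
python3 -m inch '[[1,[0,0,1.5],0],[1,[0,0,2.5],0],[1,[0,0,3.2],0],[1,[0,0,3.6],0],[1,[0,0,3.8],0],[1,[0,0,3.8],0],[1,[0,0,3.8],0]]'
python3 - <<'E'
from h import *
st()
for n in("side","top"):
    im=viewer.snapshot(n)[:,:,::-1]
    y,x=((130,200) if n=="side" else (140,220))
    cv2.imwrite(f"pics/{n}2.png",cv2.resize(im[y:y+100,x:x+130],None,fx=5,fy=5,interpolation=cv2.INTER_CUBIC))
st()
E
```

```text
clock: 2.95
tool_pos: [0.519, -0.259, 0.0659]
eef_rot: [0.679, 0.734, 0.0, 0.0]
contact_force: [-0.3, -0.3, -0.2]
opening: 0.006
t 2.95 plinth xy mm [-64.    1.2] tipz 51.9 F push/lat/z [-0.26  0.37 -0.18] yawerr deg -0.02 tilt [ 0.03 -0.01] open 0.01
t 3.05 plinth xy mm [-64.1   1.2] tipz 52.0 F push/lat/z [-0.03  0.3   0.01] yawerr deg -0.02 tilt [ 0.03 -0.02] open 0.0
```

View pics/side2.png

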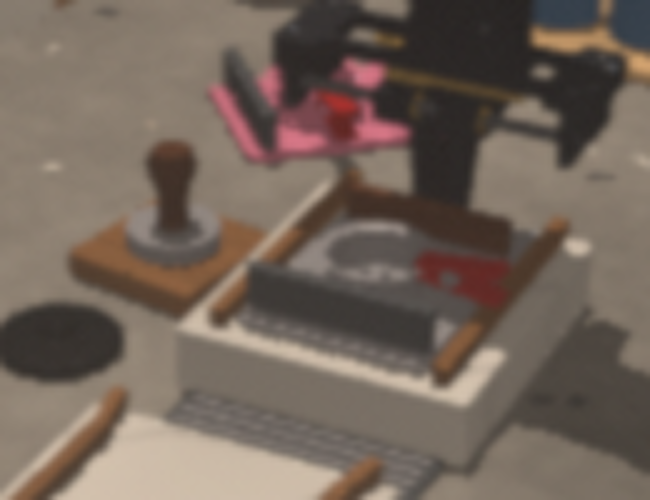

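View pics/top2.png

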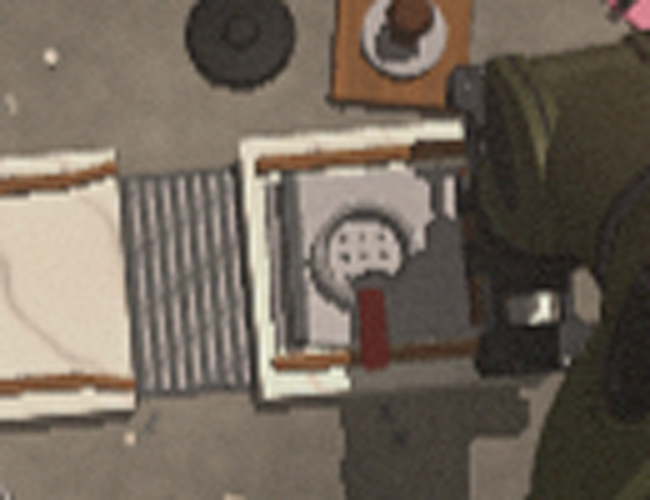

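The fingers are behind the wall with 4 mm of clearance. I'll feel for the wall first.

```bash
python3 -m inch '[[1,[0.2,0,0],0],[1,[0.4,0,0],0],[1,[0.5,0,0],0],[1,[0.6,0,0],0],[1,[0.6,0,0],0]]'; python3 -c "
from h import *;st()"
```

```text
clock: 3.55
tool_pos: [0.5185, -0.2544, 0.0659]
eef_rot: [0.68, 0.733, -0.001, 0.001]
contact_force: [0.8, -3.7, 0.3]
opening: 0.007
t 3.55 plinth xy mm [-59.4   1.3] tipz 51.9 F push/lat/z [-3.79 -0.54  0.27] yawerr deg -0.08 tilt [ 0.03 -0.11] open 0.01
```

```bash
python3 -m inch '[[1,[0.1,0,0],0],[1,[0.2,0,0],0],[1,[0.2,0,0],0]]'; python3 -c "
from h import *;st()"
```

```text
clock: 3.85
tool_pos: [0.5184, -0.2525, 0.0659]
eef_rot: [0.68, 0.733, -0.001, 0.001]
contact_force: [0.8, -5.1, 0.2]
opening: 0.004
t 3.85 plinth xy mm [-57.5   1.3] tipz 51.9 F push/lat/z [-5.14 -0.39  0.24] yawerr deg -0.09 tilt [ 0.04 -0.11] open 0.0
```

Wall contact is at TCP -59 mm and friction is about 4–5 N. Now I press down on the ledge.

```bash
python3 -m inch '[[1,[-0.1,0,0.2],0],[1,[-0.1,0,0.3],0],[1,[-0.1,0,0.4],0],[1,[-0.1,0,0.5],0],[1,[-0.1,0,0.5],0]]'; python3 -c "
from h import *;st()"
```

```text
clock: 4.35
tool_pos: [0.5185, -0.2525, 0.0624]
eef_rot: [0.679, 0.734, -0.0, 0.001]
contact_force: [-3.8, -3.5, 17.1]
opening: 0.007
t 4.35 plinth xy mm [-57.5   1.2] tipz 48.4 F push/lat/z [-3.17  4.02 17.13] yawerr deg -0.03 tilt [ 0.04 -0.1 ] open 0.01
```

```bash
python3 -m inch '[[1,[0,0,-0.05],0],[1,[0.1,0,-0.05],0],[1,[0.2,0,-0.05],0],[1,[0.3,0,-0.05],0],[1,[0.4,0,-0.05],0],[1,[0.5,0,-0.05],0],[1,[0.6,0,-0.05],0],[1,[0.7,0,-0.05],0]]'; python3 -c "
from h import *;st()"
```

```text
clock: 5.15
tool_pos: [0.5186, -0.2499, 0.0625]
eef_rot: [0.681, 0.733, -0.002, 0.003]
contact_force: [1.0, -10.7, 8.4]
opening: 0.004
t 5.15 plinth xy mm [-54.9   0.9] tipz 48.5 F push/lat/z [-10.74  -0.13   8.37] yawerr deg -0.23 tilt [ 0.15 -0.39] open 0.0
```

```bash
python3 -m inch '[[1,[0.15,0,0.02],0],[1,[0.3,0,0.02],0],[1,[0.45,0,0.02],0],[1,[0.6,0,0.02],0],[1,[0.75,0,0.02],0],[1,[0.9,0,0.02],0],[1,[1.05,0,0.02],0],[1,[1.2,0,0.02],0],[1,[1.35,0,0.02],0],[1,[1.5,0,0.02],0],[1,[1.65,0,0.02],0],[1,[1.8,0,0.02],0],[1,[1.95,0,0.02],0],[1,[2.1,0,0.02],0]]'; python3 -c "
from h import *;st()"
```

```text
clock: 6.55
tool_pos: [0.5173, -0.2293, 0.0625]
eef_rot: [0.681, 0.732, -0.002, 0.004]
contact_force: [0.2, -12.9, 10.2]
opening: 0.004
t 6.55 plinth xy mm [-34.3   0.6] tipz 48.5 F push/lat/z [-12.83   0.82  10.18] yawerr deg -0.23 tilt [ 0.18 -0.42] open 0.0
```

```bash
python3 -m inch '[[1,[0.2,0,0.01],0],[1,[0.4,0,0.01],0],[1,[0.6,0,0.01],0],[1,[0.8,0,0.01],0],[1,[1.0,0,0.01],0],[1,[1.2,0,0.01],0],[1,[1.4,0,0.01],0],[1,[1.6,0,0.01],0],[1,[1.8,0,0.01],0],[1,[2.0,0,0.01],0],[1,[2.2,0,0.01],0],[1,[2.4,0,0.01],0],[1,[2.6,0,0.01],0],[1,[2.8,0,0.01],0],[1,[3.0,0,0.01],0],[1,[3.2,0,0.01],0]]'
python3 - <<'E'
from h import *
st()
im=viewer.snapshot("side")[:,:,::-1]
y,x=130,180
cv2.imwrite("pics/side3.png",cv2.resize(im[y:y+110,x:x+150],None,fx=5,fy=5,interpolation=cv2.INTER_CUBIC))
E
```

```text
clock: 8.15
tool_pos: [0.5149, -0.1979, 0.0625]
eef_rot: [0.681, 0.732, -0.002, 0.004]
contact_force: [0.7, -14.1, 11.0]
opening: 0.005
t 8.15 plinth xy mm [-2.8  0.6] tipz 48.5 F push/lat/z [-14.09   0.35  10.99] yawerr deg -0.28 tilt [ 0.18 -0.45] open 0.0
```

View pics/side3.png

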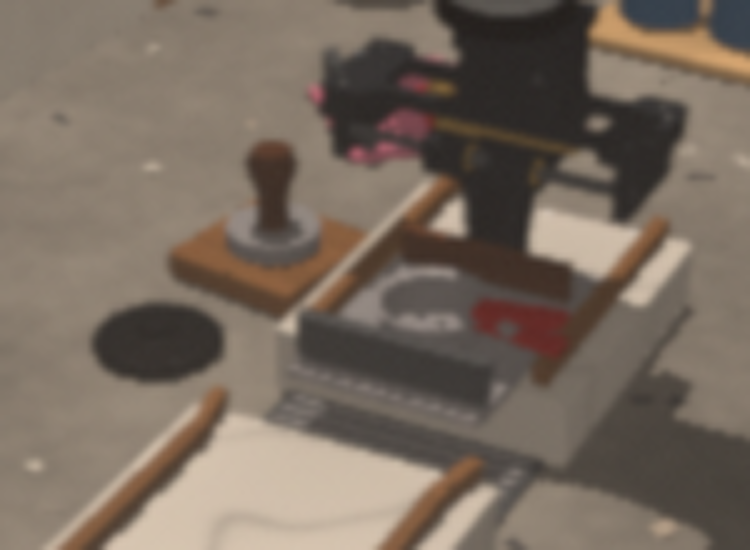

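The nose overhangs the gap and is level (crop 390,400). I keep pressing on the way across.

```bash
python3 -m inch '[[1,[0.2,0,0.01],0],[1,[0.4,0,0.01],0],[1,[0.6,0,0.01],0],[1,[0.8,0,0.01],0],[1,[1.0,0,0.01],0],[1,[1.2,0,0.01],0],[1,[1.4,0,0.01],0],[1,[1.6,0,0.01],0],[1,[1.8,0,0.01],0],[1,[2.0,0,0.01],0]]'; python3 -c "
from h import *;st()"
```

```text
clock: 9.2
tool_pos: [0.5133, -0.1784, 0.0625]
eef_rot: [0.681, 0.732, -0.002, 0.004]
contact_force: [1.3, -13.8, 12.8]
opening: 0.004
t 9.2 plinth xy mm [16.8  0.6] tipz 48.5 F push/lat/z [-13.89  -0.19  12.77] yawerr deg -0.31 tilt [ 0.17 -0.49] open 0.0
```

Push point is about +26 mm and still level.

```bash
python3 -m inch '[[1,[0.2,0,0],0],[1,[0.4,0,0],0],[1,[0.6,0,0],0],[1,[0.8,0,0],0],[1,[1.0,0,0],0],[1,[1.2,0,0],0],[1,[1.4,0,0],0],[1,[1.6,0,0],0],[1,[1.8,0,0],0],[1,[2.0,0,0],0],[1,[2.2,0,0],0],[1,[2.4,0,0],0]]'; python3 -c "
from h import *;st()"
```

```text
clock: 10.4
tool_pos: [0.5114, -0.1549, 0.0625]
eef_rot: [0.681, 0.732, -0.002, 0.004]
contact_force: [1.7, -15.0, 13.6]
opening: 0.012
t 10.4 plinth xy mm [40.4  0.7] tipz 48.5 F push/lat/z [-15.11  -0.54  13.59] yawerr deg -0.34 tilt [ 0.15 -0.52] open 0.01
```

```bash
python3 -m inch '[[1,[0.2,0,0],0],[1,[0.4,0,0],0],[1,[0.6,0,0],0],[1,[0.8,0,0],0],[1,[1.0,0,0],0],[1,[1.2,0,0],0],[1,[1.4,0,0],0],[1,[1.6,0,0],0],[1,[1.8,0,0],0],[1,[2.0,0,0],0],[1,[2.2,0,0],0],[1,[2.4,0,0],0]]'
python3 - <<'E'
from h import *
st()
for n,y,x in(("side",160,170),("top",140,190)):
    im=viewer.snapshot(n)[:,:,::-1]
    cv2.imwrite(f"pics/{n}4.png",cv2.resize(im[y:y+110,x:x+150],None,fx=5,fy=5,interpolation=cv2.INTER_CUBIC))
E
```

```text
clock: 11.6
tool_pos: [0.5095, -0.1311, 0.0625]
eef_rot: [0.682, 0.732, -0.003, 0.004]
contact_force: [1.2, -15.8, 14.7]
opening: 0.005
t 11.6 plinth xy mm [64.3  0.8] tipz 48.5 F push/lat/z [-15.86   0.    14.7 ] yawerr deg -0.37 tilt [ 0.13 -0.53] open 0.0
```

View pics/side4.png

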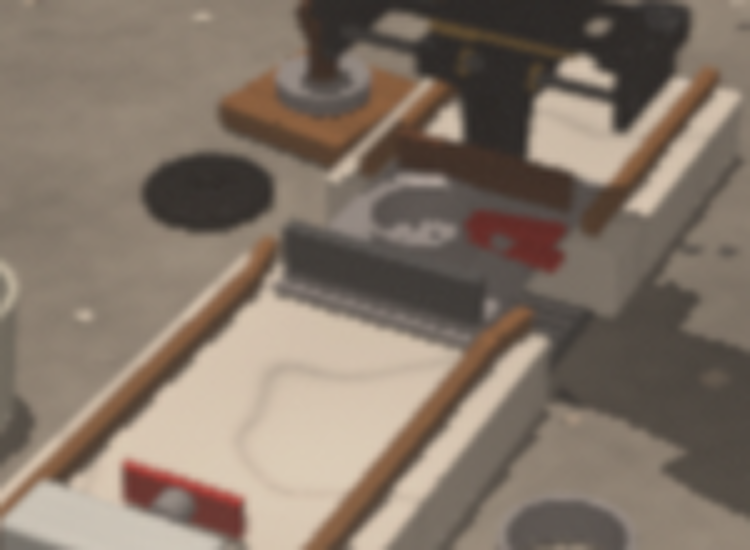

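View pics/top4.png

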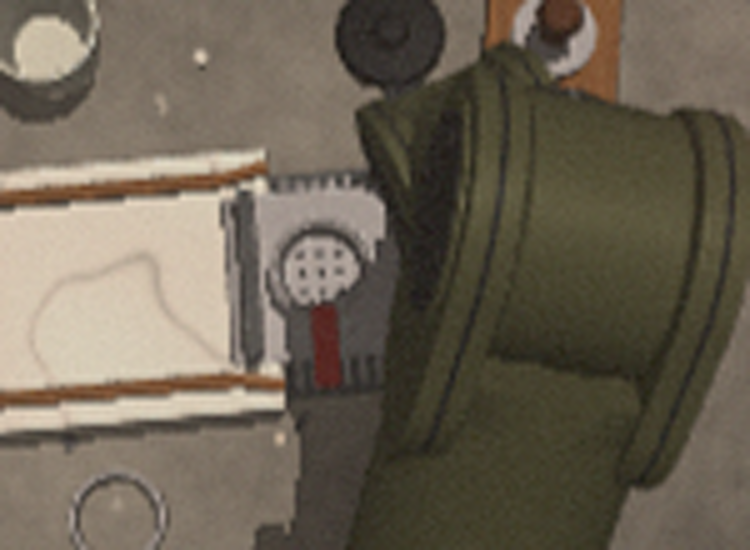

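The nose lies flat on the dock (bar at top crop 245,280). Now I unload the tail: back off the wall, then raise the tips.

```bash
python3 -m inch '[[1,[-0.3,0,0],0],[1,[-0.5,0,-0.1],0],[1,[-0.7,0,-0.2],0],[1,[-0.8,0,-0.3],0],[1,[-0.8,0,-0.5],0],[1,[-0.8,0,-0.5],0],[1,[-0.8,0,-0.5],0]]'; python3 -c "
from h import *;st()"
```

```text
clock: 12.4
tool_pos: [0.5088, -0.1317, 0.0657]
eef_rot: [0.679, 0.734, 0.0, -0.0]
contact_force: [0.5, -0.1, -0.4]
opening: 0.006
t 12.4 plinth xy mm [63.7  1.5] tipz 51.7 F push/lat/z [-0.15 -0.53 -0.43] yawerr deg 0.03 tilt [-0.03  0.04] open 0.01
```

```bash
python3 -m inch '[[1,[0.2,0,-0.1],0],[1,[0.4,0,-0.1],0],[1,[0.6,0,-0.1],0],[1,[0.8,0,-0.1],0],[1,[1.0,0,-0.1],0],[1,[1.2,0,-0.1],0],[1,[1.4,0,-0.1],0],[1,[1.6,0,-0.1],0],[1,[1.8,0,-0.1],0],[1,[2.0,0,-0.1],0]]'; python3 -c "
from h import *;st()"
```

```text
clock: 13.4
tool_pos: [0.5074, -0.1123, 0.0668]
eef_rot: [0.679, 0.734, -0.0, -0.0]
contact_force: [0.3, -4.0, -2.7]
opening: 0.004
t 13.4 plinth xy mm [83.2  1.5] tipz 52.8 F push/lat/z [-4.05 -0.02 -2.74] yawerr deg -0.01 tilt [-0.01 -0.01] open 0.0
```

The wall friction is pulling the tail up by 2.7 N. I back off a touch to reset it, then push level.

```bash
python3 -m inch '[[1,[-0.2,0,0],0],[1,[-0.4,0,0],0],[1,[-0.4,0,0],0],[1,[-0.2,0,0],0],[1,[0,0,0],0],[1,[0.2,0,0],0],[1,[0.4,0,0],0]]'; python3 -c "
from h import *;st()"
```

```text
clock: 14.1
tool_pos: [0.5072, -0.1105, 0.0669]
eef_rot: [0.68, 0.733, -0.001, 0.001]
contact_force: [1.1, -4.9, 0.2]
opening: 0.003
t 14.1 plinth xy mm [85.   1.5] tipz 52.9 F push/lat/z [-4.96 -0.69  0.23] yawerr deg -0.12 tilt [-0.01 -0.17] open 0.0
```

Clean now: 5 N push and no vertical load. Carrying on.

```bash
python3 -m inch '[[1,[0.2,0,0],0],[1,[0.4,0,0],0],[1,[0.6,0,0],0],[1,[0.8,0,0],0],[1,[1.0,0,0],0],[1,[1.2,0,0],0],[1,[1.4,0,0],0],[1,[1.6,0,0],0],[1,[1.8,0,0],0],[1,[2.0,0,0],0]]'
python3 - <<'E'
from h import *
st()
n,y,x="side",160,150
im=viewer.snapshot(n)[:,:,::-1]
cv2.imwrite(f"pics/{n}5.png",cv2.resize(im[y:y+120,x:x+160],None,fx=5,fy=5,interpolation=cv2.INTER_CUBIC))
E
```

```text
clock: 15.1
tool_pos: [0.5055, -0.0909, 0.0669]
eef_rot: [0.68, 0.733, -0.001, 0.001]
contact_force: [-0.1, -5.2, 0.9]
opening: 0.003
t 15.1 plinth xy mm [104.7   1.7] tipz 52.9 F push/lat/z [-5.21  0.47  0.88] yawerr deg -0.16 tilt [-0.03 -0.2 ] open 0.0
```

View pics/side5.png

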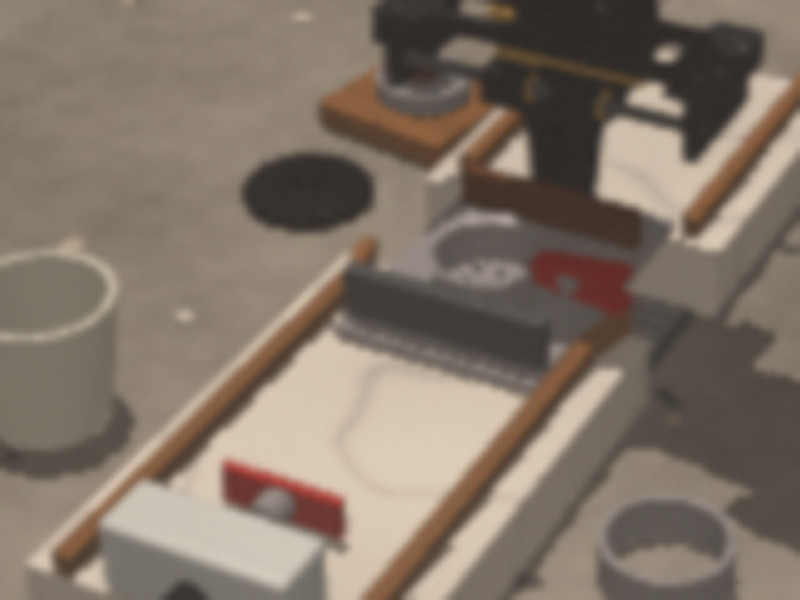

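Still level, with the tail about to leave the plinth. I reset the vertical load once more before that.

```bash
python3 -m inch '[[1,[-0.3,0,0],0],[1,[-0.5,0,-0.05],0],[1,[-0.5,0,-0.05],0],[1,[-0.2,0,-0.05],0],[1,[0,0,-0.05],0],[1,[0.2,0,-0.05],0],[1,[0.4,0,-0.05],0],[1,[0.6,0,-0.05],0],[1,[0.8,0,-0.05],0],[1,[1.0,0,-0.06],0]]'; python3 -c "
from h import *;st()"
```

```text
clock: 16.15
tool_pos: [0.5046, -0.0801, 0.0674]
eef_rot: [0.68, 0.733, -0.001, 0.001]
contact_force: [-0.2, -4.6, -2.6]
opening: 0.004
t 16.15 plinth xy mm [115.5   1.7] tipz 53.4 F push/lat/z [-4.53  0.54 -2.62] yawerr deg -0.11 tilt [-0.04 -0.14] open 0.0
```

```bash
python3 -m inch '[[1,[0,0,0.01],0],[1,[0,0,0.02],0],[1,[0.1,0,0.02],0]]'; python3 -c "
from h import *;st()"
```

```text
clock: 16.45
tool_pos: [0.5046, -0.0785, 0.0672]
eef_rot: [0.68, 0.733, -0.001, 0.0]
contact_force: [0.6, -5.1, -0.3]
opening: 0.003
t 16.45 plinth xy mm [117.1   1.5] tipz 53.2 F push/lat/z [-5.17 -0.16 -0.26] yawerr deg -0.07 tilt [-0.02 -0.07] open 0.0
```

```bash
python3 -m inch '[[1,[0.2,0,0],0],[1,[0.4,0,0],0],[1,[0.6,0,0],0],[1,[0.8,0,0],0],[1,[1.0,0,0],0],[1,[1.2,0,0],0]]'; python3 -c "
from h import *;st()"
```

```text
clock: 17.05
tool_pos: [0.5037, -0.0665, 0.0673]
eef_rot: [0.68, 0.733, -0.001, 0.0]
contact_force: [0.3, -5.3, -0.0]
opening: 0.007
t 17.05 plinth xy mm [129.1   1.5] tipz 53.3 F push/lat/z [-5.35  0.07 -0.03] yawerr deg -0.07 tilt [-0.02 -0.08] open 0.01
```

```bash
python3 -m inch '[[1,[0.2,0,0],0],[1,[0.4,0,0],0],[1,[0.6,0,0],0],[1,[0.8,0,0],0],[1,[1.0,0,0],0],[1,[1.2,0,0],0],[1,[1.4,0,0],0],[1,[1.6,0,0],0]]'; python3 -c "
from h import *;st()"
```

```text
clock: 17.85
tool_pos: [0.5025, -0.0507, 0.0673]
eef_rot: [0.68, 0.733, -0.001, 0.0]
contact_force: [-0.1, -6.7, 0.6]
opening: 0.005
t 17.85 plinth xy mm [144.9   1.5] tipz 53.3 F push/lat/z [-6.72  0.58  0.62] yawerr deg -0.08 tilt [-0.02 -0.09] open 0.0
```

```bash
python3 -m inch '[[1,[0.2,0,0],0],[1,[0.4,0,0],0],[1,[0.6,0,0],0],[1,[0.8,0,0],0],[1,[1.0,0,0],0],[1,[1.2,0,0],0],[1,[1.4,0,0],0],[1,[1.6,0,0],0],[1,[1.8,0,0],0],[1,[2.0,0,0],0],[1,[2.2,0,0],0],[1,[2.4,0,0],0]]'; python3 -c "
from h import *;st()"
```

```text
clock: 19.05
tool_pos: [0.5006, -0.027, 0.0673]
eef_rot: [0.68, 0.733, -0.001, 0.0]
contact_force: [1.1, -6.1, 0.7]
opening: 0.005
t 19.05 plinth xy mm [168.7   1.6] tipz 53.3 F push/lat/z [-6.14 -0.62  0.66] yawerr deg -0.09 tilt [-0.03 -0.12] open 0.0
```

```bash
python3 -m inch '[[1,[0.2,0,0],0],[1,[0.4,0,0],0],[1,[0.6,0,0],0],[1,[0.8,0,0],0],[1,[1.0,0,0],0],[1,[1.2,0,0],0],[1,[1.4,0,0],0],[1,[1.6,0,0],0],[1,[1.8,0,0],0],[1,[2.0,0,0],0],[1,[2.2,0,0],0],[1,[2.4,0,0],0]]'
python3 - <<'E'
from h import *
st()
for n,y,x in(("side",180,140),("top",140,150)):
    im=viewer.snapshot(n)[:,:,::-1]
    cv2.imwrite(f"pics/{n}6.png",cv2.resize(im[y:y+120,x:x+160],None,fx=5,fy=5,interpolation=cv2.INTER_CUBIC))
E
```

```text
clock: 20.25
tool_pos: [0.4986, -0.0033, 0.0673]
eef_rot: [0.68, 0.733, -0.001, 0.001]
contact_force: [0.3, -7.4, 2.4]
opening: 0.004
t 20.25 plinth xy mm [192.5   1.8] tipz 53.3 F push/lat/z [-7.41  0.23  2.41] yawerr deg -0.1 tilt [-0.05 -0.13] open 0.0
```

View pics/side6.png

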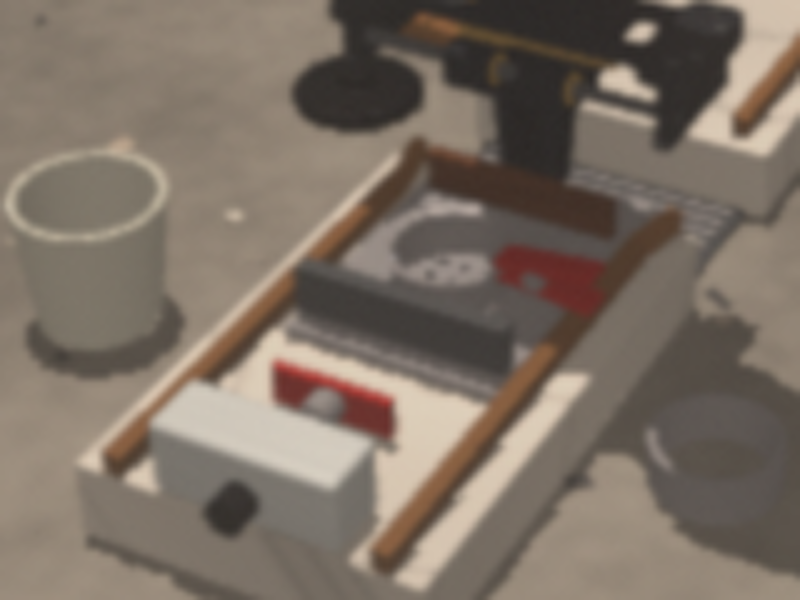

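View pics/top6.png

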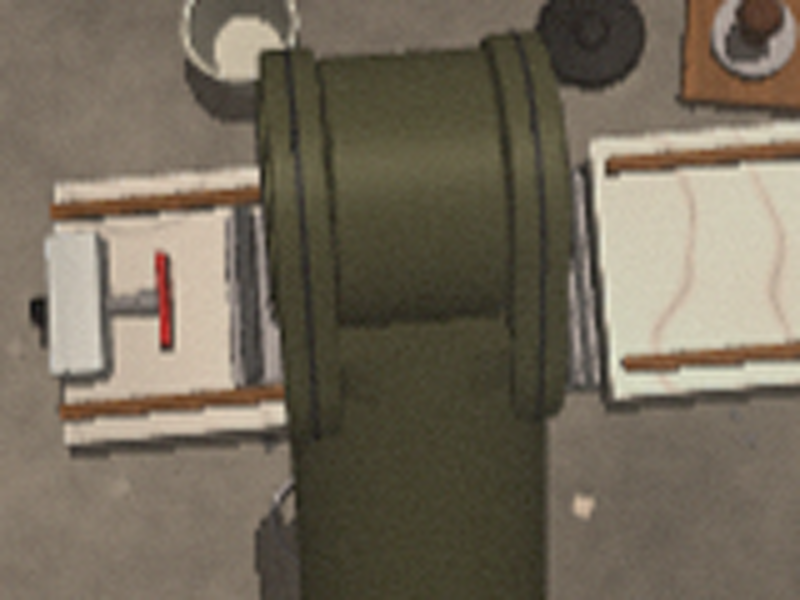

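About 35 mm remains between nose (231) and buffer (171 in the top crop), which agrees with the reckoned 35 mm. I reset the vertical load and go on.

```bash
python3 -m inch '[[1,[-0.3,0,0],0],[1,[-0.5,0,0],0],[1,[-0.5,0,0],0],[1,[-0.2,0,0],0],[1,[0,0,0],0],[1,[0.2,0,0],0],[1,[0.4,0,0],0],[1,[0.6,0,0],0],[1,[0.8,0,0],0],[1,[1.0,0,0],0],[1,[1.2,0,0],0],[1,[1.4,0,0],0],[1,[1.6,0,0],0],[1,[1.8,0,0],0],[1,[2.0,0,0],0]]'; python3 -c "
from h import *;st()"
```

```text
clock: 21.85
tool_pos: [0.4971, 0.0158, 0.0672]
eef_rot: [0.68, 0.733, -0.002, 0.001]
contact_force: [0.4, -5.6, 0.8]
opening: 0.005
t 21.85 plinth xy mm [211.6   1.8] tipz 53.2 F push/lat/z [-5.66  0.    0.77] yawerr deg -0.15 tilt [-0.06 -0.22] open 0.01
```

```bash
python3 -m inch '[[1,[0.1,0,0],0],[1,[0.2,0,0],0],[1,[0.3,0,0],0],[1,[0.4,0,0],0],[1,[0.5,0,0],0],[1,[0.6,0,0],0],[1,[0.7,0,0],0],[1,[0.8,0,0],0]]'; python3 -c "
from h import *;st()"
```

```text
clock: 22.65
tool_pos: [0.4964, 0.0236, 0.0672]
eef_rot: [0.68, 0.733, -0.002, 0.001]
contact_force: [0.6, -6.5, 0.9]
opening: 0.006
t 22.65 plinth xy mm [219.5   1.8] tipz 53.2 F push/lat/z [-6.5  -0.08  0.9 ] yawerr deg -0.16 tilt [-0.07 -0.23] open 0.01
```

```bash
python3 -m inch '[[1,[0.1,0,0],0],[1,[0.2,0,0],0],[1,[0.3,0,0],0],[1,[0.4,0,0],0]]'; python3 -c "
from h import *;st()"
```

```text
clock: 23.05
tool_pos: [0.4961, 0.0276, 0.0672]
eef_rot: [0.68, 0.733, -0.002, 0.001]
contact_force: [0.4, -6.3, 0.1]
opening: 0.002
t 23.05 plinth xy mm [223.5   1.9] tipz 53.2 F push/lat/z [-6.28  0.12  0.15] yawerr deg -0.16 tilt [-0.07 -0.23] open 0.0
```

```bash
python3 -m inch '[[1,[0.1,0,0],0],[1,[0.2,0,0],0],[1,[0.2,0,0],0]]'; python3 -c "
from h import *;st()"
```

```text
clock: 23.35
tool_pos: [0.4959, 0.0299, 0.0672]
eef_rot: [0.68, 0.733, -0.002, 0.001]
contact_force: [0.4, -4.7, 1.3]
opening: 0.003
t 23.35 plinth xy mm [225.8   1.9] tipz 53.2 F push/lat/z [-4.73 -0.07  1.35] yawerr deg -0.14 tilt [-0.07 -0.21] open 0.0
```

```bash
python3 -m inch '[[1,[0.05,0,0],0],[1,[0.1,0,0],0],[1,[0.15,0,0],0]]'; python3 -c "
from h import *;st()"
```

```text
clock: 23.65
tool_pos: [0.4959, 0.031, 0.0672]
eef_rot: [0.68, 0.733, -0.002, 0.001]
contact_force: [-0.3, -6.9, 0.2]
opening: 0.002
t 23.65 plinth xy mm [227.    1.9] tipz 53.2 F push/lat/z [-6.86  0.83  0.2 ] yawerr deg -0.16 tilt [-0.07 -0.23] open 0.0
```

```bash
python3 -m inch '[[1,[0.05,0,0],0],[1,[0.1,0,0],0],[1,[0.15,0,0],0]]'; python3 -c "
from h import *;st()"
```

```text
clock: 23.95
tool_pos: [0.4957, 0.0325, 0.0673]
eef_rot: [0.68, 0.733, -0.002, 0.001]
contact_force: [0.9, -5.4, 1.2]
opening: 0.006
t 23.95 plinth xy mm [228.5   1.9] tipz 53.3 F push/lat/z [-5.42 -0.48  1.24] yawerr deg -0.16 tilt [-0.07 -0.23] open 0.01
```

```bash
python3 -m inch '[[1,[0.05,0,0],0],[1,[0.1,0,0],0],[1,[0.15,0,0],0],[1,[0.2,0,0],0]]'; python3 -c "
from h import *;st()"
```

```text
clock: 24.35
tool_pos: [0.4956, 0.0339, 0.0672]
eef_rot: [0.68, 0.733, -0.002, 0.001]
contact_force: [0.7, -8.7, 1.3]
opening: 0.004
t 24.35 plinth xy mm [229.8   1.9] tipz 53.2 F push/lat/z [-8.72 -0.03  1.33] yawerr deg -0.19 tilt [-0.08 -0.29] open 0.0
```

```bash
python3 -m inch '[[1,[0.05,0,0],0],[1,[0.1,0,0],0],[1,[0.15,0,0],0]]'; python3 -c "
from h import *;st()"
```

```text
clock: 24.65
tool_pos: [0.4955, 0.0346, 0.0673]
eef_rot: [0.681, 0.732, -0.003, 0.001]
contact_force: [1.3, -9.0, 1.7]
opening: -0.002
t 24.65 plinth xy mm [230.6   1.9] tipz 53.3 F push/lat/z [-9.06 -0.57  1.71] yawerr deg -0.23 tilt [-0.09 -0.34] open -0.0
```

```bash
python3 -m inch '[[1,[0.05,0,0],0],[1,[0.1,0,0],0],[1,[0.15,0,0],0]]'; python3 -c "
from h import *;st()"
```

```text
clock: 24.95
tool_pos: [0.4953, 0.0353, 0.0673]
eef_rot: [0.681, 0.732, -0.003, 0.002]
contact_force: [1.7, -10.4, 1.1]
opening: 0.005
t 24.95 plinth xy mm [231.3   2.1] tipz 53.3 F push/lat/z [-10.49  -0.92   1.11] yawerr deg -0.27 tilt [-0.1 -0.4] open 0.01
```

Contact was at about TCP 229 and the buffer is giving at about 2 N/mm. I press a little further and hold.

```bash
python3 -m inch '[[1,[0.05,0,0],0],[1,[0.1,0,0],0],[1,[0.15,0,0],0],[1,[0.2,0,0],0],[1,[0.25,0,0],0]]'; python3 -c "
from h import *;st()"
```

```text
clock: 25.45
tool_pos: [0.4951, 0.0365, 0.0673]
eef_rot: [0.681, 0.732, -0.004, 0.002]
contact_force: [1.8, -12.7, 2.7]
opening: 0.006
t 25.45 plinth xy mm [232.5   2.2] tipz 53.3 F push/lat/z [-12.83  -0.85   2.67] yawerr deg -0.34 tilt [-0.13 -0.51] open 0.01
```

```bash
python3 -m inch '[[1,[0.05,0,0],0],[1,[0.1,0,0],0],[1,[0.15,0,0],0],[1,[0.15,0,0],0],[1,[0.15,0,0],0],[1,[0.15,0,0],0],[1,[0.15,0,0],0],[1,[0.15,0,0],0]]'; python3 -c "
from h import *;st()"
```

```text
clock: 26.25
tool_pos: [0.4949, 0.0373, 0.0673]
eef_rot: [0.682, 0.732, -0.004, 0.002]
contact_force: [2.0, -13.4, 2.3]
opening: 0.004
t 26.25 plinth xy mm [233.3   2.3] tipz 53.3 F push/lat/z [-13.49  -0.99   2.3 ] yawerr deg -0.38 tilt [-0.14 -0.57] open 0.0
```

The buffer has about 8 N on it (13.5 N less 5.5 N friction) and about 4 mm of give, and I held it. Now I ease off slowly.

```bash
python3 -m inch '[[1,[0,0,0],0],[1,[-0.05,0,0],0],[1,[-0.1,0,0],0],[1,[-0.15,0,0],0],[1,[-0.2,0,0],0],[1,[-0.25,0,0],0],[1,[-0.3,0,0],0],[1,[-0.35,0,0],0],[1,[-0.4,0,0],0],[1,[-0.45,0,0],0],[1,[-0.5,0,0],0],[1,[-0.55,0,0],0],[1,[-0.6,0,0],0],[1,[-0.65,0,0],0],[1,[-0.7,0,0],0],[1,[-0.75,0,0],0],[1,[-0.8,0,0],0],[1,[-0.9,0,0],0],[1,[-1.0,0,0],0]]'; python3 -c "
from h import *;st()"
```

```text
clock: 28.15
tool_pos: [0.4974, 0.0357, 0.0673]
eef_rot: [0.679, 0.734, 0.002, 0.0]
contact_force: [-0.4, -0.7, 0.5]
opening: 0.003
t 28.15 plinth xy mm [231.5  -0. ] tipz 53.3 F push/lat/z [-0.71  0.44  0.55] yawerr deg 0.06 tilt [0.15 0.15] open 0.0
```

```bash
python3 -m inch '[[1,[-0.1,0,0],0],[1,[-0.2,0,0],0],[1,[-0.3,0,0],0],[1,[-0.5,0,0],0],[1,[-0.6,0,0],0],[1,[-0.6,0,-0.5],0],[1,[-0.6,0,-1.5],0],[1,[-0.6,0,-3],0],[1,[-0.6,0,-6],0],[1,[-3,0,-10],0],[1,[-7,0,-12],0],[1,[-11,0,-12],0],[1,[-15,0,-12],0],[1,[-19,0,-12],0],[1,[-19,0,-12],0],[1,[-19,0,-12],0]]'
python3 - <<'E'
from h import *
st()
for n,y,x in(("side",180,140),("top",140,150)):
    im=viewer.snapshot(n)[:,:,::-1]
    cv2.imwrite(f"pics/{n}7.png",cv2.resize(im[y:y+120,x:x+160],None,fx=5,fy=5,interpolation=cv2.INTER_CUBIC))
E
```

```text
clock: 29.75
tool_pos: [0.5105, -0.1562, 0.1878]
eef_rot: [0.68, 0.733, 0.0, 0.0]
contact_force: [-0.4, 1.5, 0.5]
opening: 0.004
t 29.75 plinth xy mm [39.1  1.7] tipz 173.8 F push/lat/z [1.57 0.29 0.47] yawerr deg -0.17 tilt [ 0.03 -0.01] open 0.0
```

View pics/side7.png

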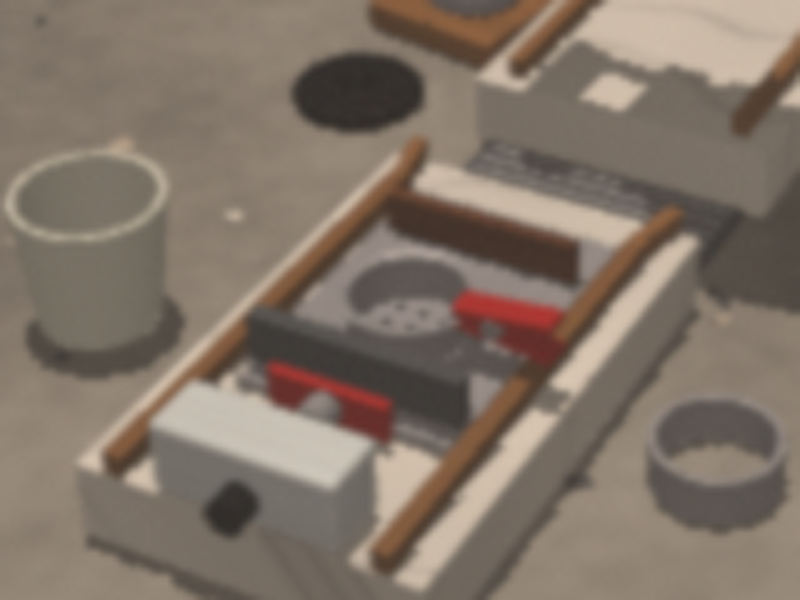

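View pics/top7.png

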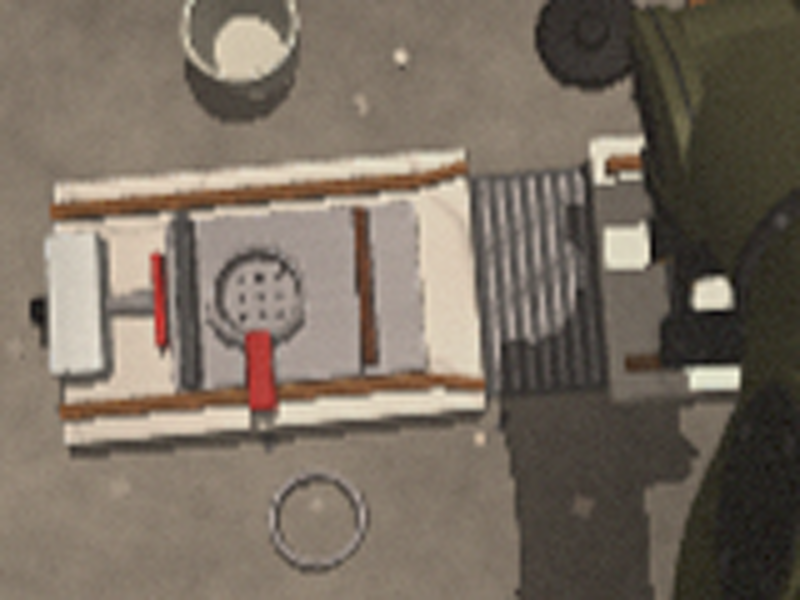

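The tray lies flat on the dock with its tail at 425, well past the dock edge at 475. Its nose is on the buffer, which sits about 2 mm further left than before, so it is still lightly compressed. The cup, lid and ring look unmoved, and the gripper is clear.

```bash
python3 -c "
from h import *;st();print(r.finish_job());st()"
```

```text
t 29.85 plinth xy mm [41.6  1.2] tipz 173.7 F push/lat/z [ 0.91 -0.32  0.68] yawerr deg 0.1 tilt [0.03 0.05] open 0.01
the job is handed in; nothing more can be done
None
the job is handed in; nothing more can be done
```

I slid the tray across the gap onto the dock, pressed the buffer in, and left the tray resting against it. The job was handed in at about 30 s, with no verdict reported.

- **Crossing:** I pushed with closed fingers against the wooden wall, pressing 8–15 N down on the ledge until the nose lay on the dock. Then I let the tail go and pushed on the wall alone with about 5–7 N. In the pictures the tray stayed level throughout.
- **Vertical load:** After I let the tail go, friction on the wall twice pulled upward by about 2.7 N. Each time I reset it; a downward load of about 2.4 N near the end of the crossing I also reset.
- **Buffer:** I felt the first contact at about 229 mm TCP travel. I pressed about 4 mm further, which put an estimated 8 N on the buffer (13.5 N total less 5.5 N friction). I held it for about half a second, then eased off at about 5 mm/s.
- **Last check:** The final pictures show the tray flat, its tail about 30 mm past the gap edge, and its nose on the buffer. The buffer plate sits about 2 mm further in than it started, so it still seems slightly loaded. The cup, lid and ring look unmoved; the tamper stand is mostly out of view in that last picture. The gripper is well clear of everything.

No check failed. The buffer force and the remaining compression are worked out from the wrist force and the pictures, not measured directly.

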